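Unlatch the drying cage and swing its gate wide open

ROBOT

A 7-joint arm with a two-finger parallel gripper is mounted at the origin on the work surface. World frame = base frame: x ahead of the robot, y to its left, z up, the work surface at z = 0. Lengths are in m, angles in rad, forces in N, time in s.
With the tool pointing down it reaches from about 0.4 to 0.85 m from the base axis. Payload 6.9 kg.
Tool frame: the origin (TCP) lies midway between the tips of the shut fingers; the grasp point (between the pads) lies behind it (ctrl.pinch_z is the z of the grasp point in the tool frame, in m); z points along the fingers, y is the line along which they close (so a half turn about z gives the same grasp; the last joint's range is limited). The gripper opens to 85 mm and grips with 20 to 120 N. Pads are 22 mm wide; open, the fingers measure 114 mm over their backs; the gripper's body (76 mm by 85 mm) begins 54 mm behind the grasp point. The pads swing forward as they close: fully open they stand 13 mm farther back than shut.
Start: joints at [-1.236, 0.507, -0.238, 1.5, 0.126, 1.149, -0.155], TCP at [0.142, 0.609, 0.231] pointing down, gripper open.
Joint ranges: [-3.08, 3.08], [-0.24, 2.05], [-1.43, 1.35], [0, 2.5], [-1.52, 4.66], [0.17, 1.96], [-2.89, 2.89]. Speed limits (rad/s): [2.39, 2.39, 3.14, 3.14, 3.14, 3.14, 3.14].

INTERFACE

Orientations are given as a unit quaternion [w, x, y, z].
In Python, from station import ctrl, get_state, vision, ticket, models gives the robot as it stands. Calls block until the motion is done:
- ctrl.movep(position, orientation): joint-space move of the TCP to a pose.
- ctrl.movel(position, frame=None, max_speed=0.15): straight line of the TCP; frame=None keeps the orientation; max_speed is the mean speed in m/s.
- ctrl.set_joints(angles): joint-space move.
- ctrl.ungrasp() and ctrl.close_gripper(force=None): open the fingers fully, or close them until they stop; force is the grip in N (None keeps the last).
- ctrl.pause(seconds).
- ctrl.ik(position, orientation): joint angles nearest the present ones, or None.
- get_state(): the state.
- vision.grab_frame(name): name is "scene" or "top"; returns (picture, depth): 400x640x3 uint8, blue, green, red; 400x640 float32, m along the optical axis (not along the pixel's ray), 0 where there is no reading.
- vision.camera_info(name): a dict with "mtx" (3x3 intrinsics, pixels), "dist_coeffs" ([k1, k2, p1, p2, k3] as OpenCV has them; the pictures are not rectified), "R" (3x3) and "t" (3): a world point X has camera coordinates R X + t. Camera axes: x right, y down, z forward; pixel columns grow to the right and rows downward; lengths in m; the calibration is good to about 2 mm. A picture is of the moment at which its call begins. camera_info takes no time and is no camera call.
A pose or a line that the arm cannot do raises ctrl.Unreachable and nothing moves.
- ticket.close_job(): hands the job in; it is judged then, once.
Trained networks look in the newest picture that a camera, given by its name, has taken for a name from the list of things; names that differ only in an ending like _2 or _b are one class to them, and where a whole thing is asked for, a point or a joint stands for the part that bears it (a point fixed in the world has none). Each returns a list of dicts, best first, with "p" (0 to 1); they miss things now and then, are a little off and sometimes report something else, mostly with a low value. They report only what shows in the picture. A call takes as long as a camera call.
- models.recognise(camera, target): "point" ([column, row] in pixels, amid what is visible of it).
- models.masks_of(camera, target): "mask" (400x640 bool, what is visible of it) and "point" ([column, row] in pixels, amid what is visible of it).
The state is a dict: "time": time; "qpos": joint angles; "qd": joint speeds; "tau": joint torques, N m; "tcp_pos": TCP position; "eef_rot": TCP orientation; "contact_force": force on the tool from outside, world axes, zero at the start; "wrist_torque": the same for the moment, N m; "width": finger opening in m; "gripper_force": force on a finger pad.
Only numpy, scipy, OpenCV 4.12 (cv2) and the standard library are available. Lean on these libraries where they do the work, as an engineer would, in place of code of your own. Each camera call takes 0.05 s, during which the arm holds its last target. There are 200 camera calls.

TASK

Open the drying cage so the pots can be taken out: press its brass thumb lever to lift the latch bar out of the catch, never forcing the bar against the catch above or below, and draw the gate towards you while you hold it lifted. Then swing the gate gently until it stands wide open, about square to the cage front, let go of the lever and leave the pots and tools where they are.

Things in the scene. Friction and masses are not known exactly. Their poses are not given: they have to be found in the camera images.
- cage: Green steel drying cage with wire sides, 335 mm wide, 220 mm deep, 300 mm high, fixed to the bench. Origin on the bench at the middle of its front; its front faces local -x (front faces of its posts at x = -12 mm), local y is to the left seen from the robot. Two pots stand inside; the catch is on the right-hand front post.
- catch (a point): Nominal middle of the catch's mouth, on the right post. The steel keeper has a ledge for the 16 mm high latch bar, an 8 mm high lip before the bar and an anti-lift hood above; lip to hood 18.5 mm. The bar comes out forwards only while lifted between lip and hood. Clamped in slots, the keeper sits up to 7.5 mm higher or lower than this point: feel for it. Over 8 N between bar and keeper is forcing.
- gate_hinges: The gate's two hinges. Origin on the vertical hinge axis at bench height, at the left of the cage front; same axes as the cage. Closed, the gate (254 mm wide, 18 mm thick, from 25 to 280 mm above the bench) runs from here along local -y with its front face at local x = 0.
- gate (a joint): Gate angle in rad: 0 closed, grows as the gate swings out towards the robot (clockwise seen from above, local -y edge turning to local -x), stop at 1.75. Light friction (0.5 N at the edge); it stays where it is left.
- thumb_lever (a joint): Angle of the brass thumb lever in rad: 0 at rest (pad up), grows as the pad is pressed down, up to 0.7. Pressing raises the lever's tail, which after some free play lifts the latch bar by the bar's underside. A light return spring lifts it again.
- thumb_pad (a point): Middle of the top face of the brass thumb pad, 256 mm above the bench at rest, 203 mm from the hinge axis along the gate and 81 mm before the gate's front face. Pad: 24 mm wide along the gate, 8 mm thick, its outer edge, 13 to 17 mm beyond this point, turned up 8 mm; it slopes up outwards 17 degrees at rest. Free all round: press it with closed fingertips, whose pull towards you the upturned edge takes.
- lever_pivot (a point): Pivot of the thumb lever on the gate, axis along the gate, 55 mm from the pad's middle. Free play, spring and bar take 1 to 4 N at the pad; the bar enters the mouth with the pad 11 to 28 mm below rest, depending on the keeper, and jams on the hood 3 mm further down, where the force climbs steeply. From a gate angle of 0.15 rad the bar is clear and the lever may be let up.
- gate_edge (a point): Top corner of the gate's free edge, front face, 280 mm above the bench, 254 mm from the hinge axis.
- cage_vase: Unfired grey vase, 72 mm across, 125 mm high, standing in the cage; origin under its foot. Leave alone.
- cage_jug: Unfired pinkish pot, 80 mm across, 105 mm high, standing in the cage; origin under its foot. Leave alone.
- carved_vase: Pale carved vase, 140 mm across, 170 mm high, on the bench at the left; origin under its foot. Leave alone.
- bowl: Terracotta bowl, 120 mm across, 55 mm high, on the bench at the right; origin under its foot. Leave alone.
- slip_cup: White cup, 72 mm across, 80 mm high, on the bench at the left; origin under its foot. Leave alone.
- brush: Brush lying on the bench at the right. Leave alone.
- rib: Wooden throwing rib, 90 x 45 x 8 mm, lying on the bench at the right. Leave alone.

How it is judged:
By the outcome, as a careful person would: the job done as asked, in the order asked, and still so for the second after the job is handed in, with the robot touching nothing.
It also fails if it takes over 54 s, if anything falls off the work surface, if the arm or the gripper's body presses on something with over 40 N, if the wrist force passes 120 N, or if a joint passes its speed limit or range.

## Working session

There is one attempt and no reset: what is moved stays moved. The work goes in short steps, each a Python script; the robot and the scene stay as the last script left them, time stands still between calls to the robot, and variables do not carry over. Pictures are saved under pics/ and viewed, at most 10 in all, crops included, and the job is handed in when it is done.

```bash
ls; mkdir -p pics
python3 - <<'E'
from station import ctrl, get_state, vision, ticket, models
import cv2, numpy as np
for n in("scene","top"):
    p,d=vision.grab_frame(n); cv2.imwrite(f"pics/{n}0.png",p); np.save(f"pics/{n}0.npy",d)
    c=vision.camera_info(n); print(n,c)
    for t in ("thumb_pad","gate_edge","gate_hinges","lever_pivot","catch","cage","gate"):
        try: print(t,[(np.round(r["point"]),round(r["p"],2)) for r in models.recognise(n,t)][:3])
        except Exception as e: print(t,e)
print(get_state())
E
```

```text
pics
scene {'mtx': array([[420.89109126,   0.        , 311.50598502],
       [  0.        , 420.89109126, 197.02323784],
       [  0.        ,   0.        ,   1.        ]]), 'dist_coeffs': array([0.0112488, 0.       , 0.       , 0.       , 0.       ]), 'R': array([[ 0.94971415, -0.31311416,  0.00160113],
       [-0.29646881, -0.90084845, -0.31714084],
       [ 0.10074366,  0.30071845, -0.9483771 ]]), 't': array([-0.5175204 ,  0.2390816 ,  1.30917928])}
thumb_pad [(array([342., 187.]), 0.54), (array([327., 202.]), 0.47)]
gate_edge [(array([342., 189.]), 0.67)]
gate_hinges [(array([342., 184.]), 0.73)]
lever_pivot [(array([342., 195.]), 0.89)]
catch [(array([396., 186.]), 0.68)]
cage [(array([392., 188.]), 0.61)]
gate [(array([340., 190.]), 0.91)]
top {'mtx': array([[415.05582293,   0.        , 321.60178785],
       [  0.        , 415.05582293, 200.60048792],
       [  0.        ,   0.        ,   1.        ]]), 'dist_coeffs': array([-0.06926247,  0.        ,  0.        ,  0.        ,  0.        ]), 'R': array([[ 0.02160086, -0.99965563,  0.01490025],
       [-0.99910803, -0.02212513, -
[... 510 characters left out ...]
 0.8, 'qpos': array([-1.23551309,  0.5074727 , -0.23757717,  1.50021501,  0.12569316,
        1.14888222, -0.15478652]), 'qd': array([-0.00090032,  0.00285522, -0.00038798, -0.00100802, -0.00215171,
        0.00111286, -0.00124386]), 'tau': array([ 1.31360597e-03, -6.20302176e+01, -2.18387023e+00, -2.49957544e+01,
        1.40705585e-02,  2.28260506e-03, -8.89480788e-06]), 'tcp_pos': array([0.14238533, 0.60855251, 0.23128595]), 'eef_rot': array([-1.67538531e-06,  1.14654569e-01,  9.93405421e-01, -6.25242769e-07]), 'contact_force': array([ 0.30701289, -1.13900075, -0.19116706]), 'wrist_torque': array([-0.00093787, -0.00918931,  0.04088267]), 'gripper_force': 0.0, 'width': 0.08558628762696266}
```

Run:
```python
import cv2
p=cv2.imread("pics/top0.png"); cv2.imwrite("pics/a.png",cv2.resize(p[40:240,210:450],None,fx=3,fy=3,interpolation=cv2.INTER_CUBIC)[:600])
p=cv2.imread("pics/scene0.png"); cv2.imwrite("pics/b.png",p)
```

```text
(no output)
```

View pics/a.png

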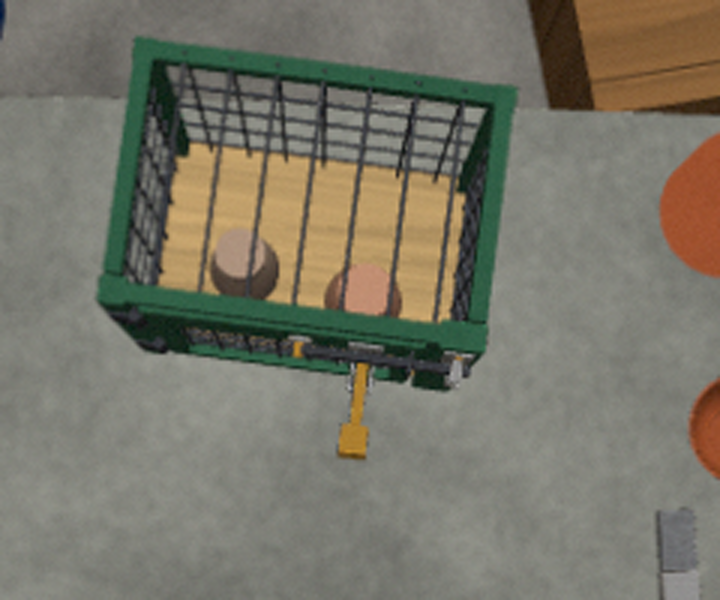

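View pics/b.png

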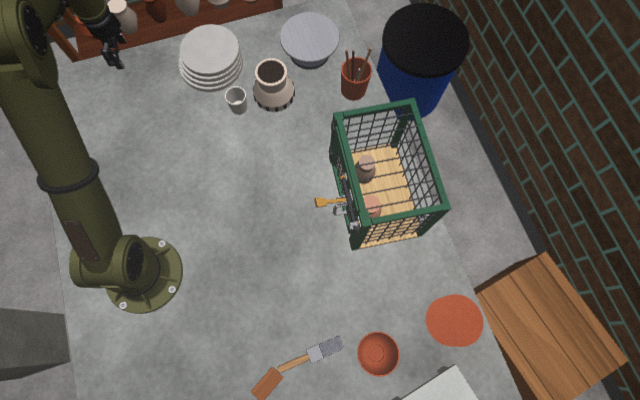

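Top view: cage tilted slightly, brass pad at about (327,187), keeper on the right post at about (362,163), hinges at left (~(253,147)). Scene view: pad at (325,202), clear space in front of the cage. Now metric estimates from the depth.

```bash
cat > h.py <<'E'
import cv2, numpy as np
from station import ctrl, get_state, vision, ticket, models
def cloud(n,d):
    c=vision.camera_info(n); v,u=np.mgrid[:400,:640]
    q=cv2.undistortPoints(np.stack([u,v],-1).reshape(-1,1,2).astype(np.float32),c["mtx"],c["dist_coeffs"]).reshape(400,640,2)
    P=np.dstack([q*d[...,None],d]); return (P-c["t"])@c["R"]
def proj(n,X):
    c=vision.camera_info(n); return cv2.projectPoints(np.atleast_2d(X).astype(float),cv2.Rodrigues(c["R"])[0],c["t"],c["mtx"],c["dist_coeffs"])[0].reshape(-1,2)
E
python3 - <<'E'
from h import *
for n,(r0,r1,c0,c1) in (("top",(40,180,235,400)),("scene",(90,260,310,460))):
    p=cv2.imread(f"pics/{n}0.png"); d=np.load(f"pics/{n}0.npy"); W=cloud(n,d)
    hsv=cv2.cvtColor(p,cv2.COLOR_BGR2HSV)
    roi=np.zeros(d.shape,bool); roi[r0:r1,c0:c1]=1; roi&=d>0
    m=roi&(abs(W[...,2]-.3)<.012)&(hsv[...,0]>60)&(hsv[...,0]<95)&(hsv[...,1]>100)
    P=W[m]; R=cv2.minAreaRect(P[:,:2].astype(np.float32)*1000); print(n,m.sum(),"zmed",np.median(P[:,2]),R); print(cv2.boxPoints(R))
    roi[:]=0; roi[170:215,305:345]=1
    m=roi&(hsv[...,0]>15)&(hsv[...,0]<30)&(hsv[...,1]>170)&(W[...,2]>.2)
    print("pad pts",m.sum()); print(np.round(W[m]*1000)[::3].astype(int).tolist())
E
```

```text
top 2584 zmed 0.29952898149068996 ((766.4912719726562, 20.030380249023438), (326.6189880371094, 229.81161499023438), 83.68290710449219)
[[ 634.3141  -129.64435]
 [ 862.73035 -154.93073]
 [ 898.66846  169.70511]
 [ 670.2522   194.99149]]
pad pts 119
[[607, -24, 241], [604, -24, 243], [601, -24, 245], [598, -24, 246], [596, -24, 244], [593, -24, 246], [590, -24, 247], [587, -24, 248], [585, -25, 247], [582, -25, 249], [580, -25, 248], [577, -25, 249], [574, -19, 252], [574, -27, 255], [571, -17, 252], [571, -25, 253], [572, -33, 249], [568, -19, 255], [568, -27, 255], [566, -14, 256], [566, -22, 253], [566, -30, 253], [563, -17, 258], [563, -25, 257], [563, -33, 256], [560, -19, 261], [561, -27, 256], [557, -12, 262], [558, -20, 259], [558, -27, 256], [554, -12, 266], [555, -20, 254], [555, -27, 259], [552, -12, 264], [486, 6, 1335], [552, -27, 267], [549, -14, 264], [550, -22, 265], [550, -30, 267], [547, -28, 258]]
scene 632 zmed 0.3016670117393233 ((766.8080444335938, 22.937362670898438), (328.7297058105469, 230.60325622558594), 82.99121856689453)
[[ 632.312   -126.12999]
 [ 861.192   -154.26854]
 [ 901.3041   172.00471]
 [ 672.4241   200.14326]]
pad pts 0
[]
```

```bash
cat >> h.py <<'E'
from scipy.spatial.transform import Rotation as Rn
YAW=np.radians(-6.6); PAD=np.array([.563,-.0222,.256])   # pad middle at rest, gate closed
ex=np.array([np.cos(YAW),np.sin(YAW),0]); ey=np.array([-ex[1],ex[0],0])
HINGE=PAD+.081*ex+.203*ey
def quat(phi,half):            # tool down, tool y along the gate
    R=Rn.from_euler('z',YAW-phi+half*np.pi)*Rn.from_euler('x',np.pi)
    q=R.as_quat(); return np.array([q[3],*q[:3]])
def at(phi,out,z,lat=.203):    # point 'out' before gate face, 'lat' from hinge
    a=YAW-phi; x=np.array([np.cos(a),np.sin(a),0]); y=np.array([-x[1],x[0],0])
    p=HINGE-out*x-lat*y; p[2]=z; return p
E
python3 - <<'E'
from h import *
print(HINGE, proj("top",[HINGE+[0,0,0.05],PAD]))
for half in (0,1):
  for phi in (0,.3,.6,.9,1.2,1.57):
    q=ctrl.ik(at(phi,.079,.235),quat(phi,half)); print(half,phi,at(phi,.079,.235).round(3),None if q is None else q.round(2))
E
```

```text
[0.66679544 0.17014476 0.256     ] [[251.44278923 141.44059774]
 [327.02029691 186.03965714]]
0 0 [ 0.565 -0.022  0.235] [-0.42  0.48  0.66  1.66 -0.32  1.11 -1.36]
0 0.3 [0.513 0.016 0.235] [-0.79  0.55  1.15  1.8  -0.55  1.16 -1.45]
0 0.6 [0.474 0.069 0.235] [-0.95  0.48  1.15  1.87 -0.49  1.11 -1.9 ]
0 0.9 [0.453 0.13  0.235] [-1.1   0.47  1.15  1.89 -0.48  1.1  -2.34]
0 1.2 [0.45  0.195 0.235] [-0.03  0.33 -0.59  1.83  0.21  1.04  2.7 ]
0 1.57 [0.474 0.272 0.235] [-0.19  0.41 -0.56  1.7   0.24  1.1   2.21]
1 0 [ 0.565 -0.022  0.235] [-0.12  0.41  0.18  1.66 -0.08  1.08  1.53]
1 0.3 [0.513 0.016 0.235] [-0.21  0.33  0.18  1.79 -0.07  1.03  1.15]
1 0.6 [0.474 0.069 0.235] [-0.33  0.28  0.17  1.87 -0.06  1.    0.73]
1 0.9 [0.453 0.13  0.235] [-0.47  0.27  0.18  1.89 -0.06  0.99  0.29]
1 1.2 [0.45  0.195 0.235] [-0.6   0.3   0.19  1.84 -0.07  1.01 -0.13]
1 1.57 [0.474 0.272 0.235] [-0.7   0.38  0.2   1.71 -0.09  1.06 -0.59]
```

```bash
python3 - <<'E'
from h import *
ctrl.close_gripper()
p=get_state()["tcp_pos"]; ctrl.movel([p[0],p[1],.34],max_speed=.3)
ctrl.movep(at(0,.079,.31),quat(0,1)); print(get_state()["time"])
ctrl.movel(at(0,.079,.275),max_speed=.1)
ctrl.pause(.3)
for i in range(4):
    s=get_state(); print(s["time"],s["tcp_pos"]-at(0,.079,.275),s["contact_force"]); ctrl.pause(.05)
t=get_state()["time"]; ctrl.movel(at(0,.079,.2745),max_speed=.01); print("dt",get_state()["time"]-t)
for n in("scene","top"):
    im,d=vision.grab_frame(n); u,v=proj(n,PAD)[0].astype(int)
    im=im[v-33:v+33,u-50:u+50]; cv2.imwrite(f"pics/{n}1.png",cv2.resize(im,None,fx=8,fy=8,interpolation=cv2.INTER_CUBIC))
    print(u,v)
E
python3 -c "
import cv2,numpy as np
cv2.imwrite('pics/c.png',cv2.resize(np.hstack([cv2.imread('pics/scene1.png'),cv2.imread('pics/top1.png')]),(800,264)))"
```

```text
4.7583
5.5583 [ 2.46126139e-04 -3.12384764e-05  5.39719229e-04] [-0.1850042   0.34851821 -0.21347077]
5.6083 [ 1.72169080e-04 -3.46997604e-05  3.98107544e-04] [-0.12347553 -0.91430113  0.3954732 ]
5.6583 [ 1.05555460e-04 -2.32444293e-05  3.00433704e-04] [-0.01980591  0.32931393 -0.28736163]
5.7083 [5.81816147e-05 1.05093131e-05 2.05442056e-04] [-0.62575827  0.57020338 -0.11204015]
dt 0.25
320 201
327 186
```

View pics/c.png

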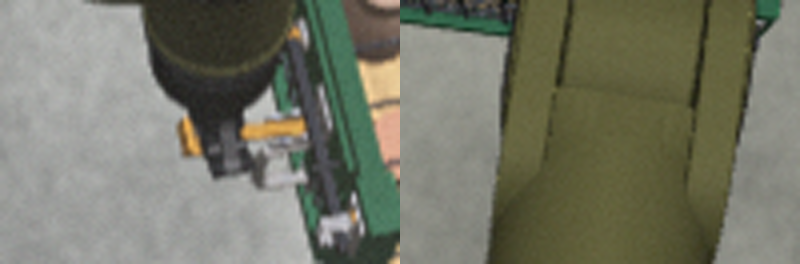

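Left (scene) crop: lip of the pad at about (185,135), shut fingers just inside it, tip bottom at about (228,172); top view is hidden by the arm. Check the tip's projection, then touch down.

Run:
```python
from h import *
c=proj("scene",PAD)[0].astype(int)
f=lambda X:(proj("scene",X)-c+[50,33])*4
print(f(get_state()["tcp_pos"]),f(at(0,.081+.015,.266)),f(PAD))
print(f(at(0,.079-.011,.275)),f(at(0,.079+.011,.275)))
t=at(0,.079,.275);print(f(t+.0145*ey),f(t-.0145*ey))
```

```text
[[206.59662968 123.35435322]] [[181.02508029 132.34068891]] [[203.01442986 132.65133749]]
[[223.13911751 119.87931946]] [[190.17024958 126.32695933]]
[[202.03166296 102.51355406]] [[211.33735468 143.85798551]]
```

Run:
```python
from h import *
im,d=vision.grab_frame("scene"); W=cloud("scene",d)
np.set_printoptions(linewidth=200)
cv2.imwrite("pics/s2.png",im)
for r in range(192,216,2):
    print(r,[tuple((W[r,c]*1000).astype(int).tolist())+(int(im[r,c].max()),) for c in range(314,336,3)])
```

```text
192 [(534, -47, 424, 40), (539, -52, 432, 42), (545, -55, 436, 37), (551, -58, 440, 42), (557, -61, 442, 48), (564, -61, 434, 36), (572, -60, 427, 39), (581, -57, 410, 155)]
194 [(534, -46, 409, 136), (539, -52, 420, 39), (545, -56, 424, 39), (551, -60, 430, 42), (558, -61, 427, 39), (565, -61, 422, 41), (573, -60, 410, 109), (648, 64, -2, 191)]
196 [(578, 77, 4, 175), (545, -37, 358, 69), (545, -56, 411, 41), (551, -59, 415, 43), (558, -61, 412, 37), (566, -60, 403, 39), (635, 58, 5, 191), (645, 56, 0, 187)]
198 [(576, 70, 2, 150), (545, -38, 345, 164), (553, -38, 339, 42), (552, -59, 399, 37), (558, -61, 399, 59), (566, -62, 396, 45), (633, 52, 3, 184), (641, 47, 7, 195)]
200 [(546, -14, 259, 134), (552, -20, 269, 219), (556, -32, 301, 47), (551, -61, 391, 41), (559, -62, 386, 79), (565, -65, 389, 56), (594, -25, 245, 220), (601, -27, 243, 214)]
202 [(572, 57, 5, 149), (551, -24, 266, 224), (550, -46, 333, 57), (551, -64, 384, 50), (558, -64, 378, 94), (570, -55, 340, 57), (591, -31, 249, 179), (600, -32, 242, 187)]
204 [(570, 51, 1, 170), (549, -30, 269, 211), (549, -52, 334, 77),
[... 234 characters left out ...]
570, -75, 369, 96), (604, -29, 193, 106)]
208 [(566, 39, -1, 161), (575, 35, 3, 164), (584, 31, 4, 166), (548, -73, 368, 45), (555, -75, 369, 108), (561, -78, 370, 108), (568, -80, 370, 60), (602, -34, 191, 82)]
210 [(564, 32, 0, 165), (573, 29, 0, 172), (582, 25, 1, 169), (546, -79, 371, 56), (553, -80, 369, 91), (561, -81, 364, 89), (567, -84, 366, 75), (603, -34, 169, 83)]
212 [(562, 26, -1, 163), (571, 22, 1, 168), (580, 20, 0, 163), (546, -81, 363, 94), (553, -83, 361, 129), (608, 10, 0, 149), (617, 7, 0, 137), (605, -33, 146, 93)]
214 [(559, 19, 1, 160), (569, 16, 0, 169), (578, 13, -1, 162), (588, 11, -2, 160), (596, 6, 4, 165), (606, 3, 2, 165), (615, 1, 1, 167), (606, -34, 128, 97)]
```

The low dark part is the knuckle at z 0.36, so the tips are where commanded. Pressing in small steps, watching the force.

```bash
cat >> h.py <<'E'
def force():
    f=[]
    for _ in range(4): ctrl.pause(.02); f.append(get_state()["contact_force"])
    return np.mean(f,0)
E
python3 - <<'E'
from h import *
f0=force(); print(f0)
ctrl.movel(at(0,.079,.262),max_speed=.1); ctrl.movel(at(0,.079,.249),max_speed=.05); ctrl.pause(.2)
z=.249; prev=None
while z>.222:
    f=force()-f0; s=get_state(); print(round(z,4),round(s["tcp_pos"][2],4),f.round(1),round(s["time"],2))
    if f[2]>4.6 or (prev is not None and f[2]-prev>1.5): break
    prev=f[2]; z-=.0006; ctrl.movel(at(0,.079,z),max_speed=.02)
E
```

```text
[ 0.15001353  0.66518817 -0.15733508]
0.249 0.2492 [-0.8 -0.9  0.9] 7.17
0.2484 0.2484 [-0.5 -0.5  0.8] 7.49
0.2478 0.2478 [-0.5 -1.1  1.1] 7.81
0.2472 0.2472 [-0.8 -0.8  0.9] 8.12
0.2466 0.2466 [-0.3 -0.8  1.4] 8.44
0.246 0.246 [-0.  -0.8  1.2] 8.76
0.2454 0.2454 [-0.6 -0.8  0.9] 9.07
0.2448 0.2448 [-0.1 -0.4  0.7] 9.39
0.2442 0.2442 [-0.8 -0.9  1.6] 9.71
0.2436 0.2436 [-0.3 -0.5  1.1] 10.03
0.243 0.243 [-1.1 -0.2  1.2] 10.34
0.2424 0.2424 [-0.4 -0.7  1.1] 10.66
0.2418 0.2418 [-0.8 -0.3  1.4] 10.97
0.2412 0.2412 [-0.8 -0.5  1.3] 11.29
0.2406 0.2406 [-0.8 -0.3  1.4] 11.61
0.24 0.24 [-0.6 -0.3  1.8] 11.93
0.2394 0.2394 [-1.1 -1.1  1.7] 12.24
0.2388 0.2388 [-0.6 -1.2  1.8] 12.56
0.2382 0.2382 [-0.7 -0.3  1.5] 12.88
0.2376 0.2377 [-0.9 -0.7  2.9] 13.19
0.237 0.2371 [-0.6 -1.3  2.8] 13.51
0.2364 0.2364 [-0.1 -1.5  2.5] 13.82
0.2358 0.2358 [ 0.  -1.6  2.7] 14.14
0.2352 0.2352 [-0.2 -1.4  3.1] 14.46
0.2346 0.2346 [-0.2 -1.5  2.8] 14.78
0.234 0.234 [-0.6 -1.1  3. ] 15.09
0.2334 0.2334 [ 0.1 -1.2  2.9] 15.41
0.2328 0.2328 [ 0.4 -1.   2.7] 15.72
0.2322 0.2322 [ 0.3 -1.1  3.1] 16.04
0.2316 0.2316 [ 0.1 -0.5  2.9] 16.36
0.231 0.231 [ 0.3 -0.8  2.9] 16.68
0.2304 0.2304 [ 0.4 -0.8  3. ] 16.99
0.2298 0.2298 [ 0.4 -0.3  3.6] 17.31
0.2292 0.2292 [ 0.6 -0.3  3.2] 17.62
0.2286 0.2286 [0.3 0.1 3.4] 17.94
0.228 0.2281 [0.9 0.2 4.9] 18.26
```

Bar lifts off at tip z≈0.238 and meets the hood at ≈0.228. Back off about 1.2 mm (mid-window), then slide out along the tilted pad to the lip, then begin the pull.

Run:
```python
from h import *
f0=np.array([.15,.67,-.16])
ctrl.movel(at(0,.079,.2293),max_speed=.02)
def rep(tag):
    f=force()-f0; s=get_state(); a=-f[:2]@ex[:2]; print(tag,s["tcp_pos"][2].round(4),f.round(1),"out",a.round(1),round(s["time"],2)); return f
rep(0)
for k in range(1,9):
    ctrl.movel(at(0,.079+k*.001,.2293-.0002*min(k,5)),max_speed=.03)
    f=rep(k)
    if f[2]>5 or np.hypot(*f[:2])>5: break
```

```text
0 0.2292 [0.7 0.3 3.2] out -0.7 18.57
1 0.2291 [0.7 1.5 3.3] out -0.5 18.89
2 0.2289 [-0.   0.5  3.6] out 0.1 19.21
3 0.2287 [0.8 0.1 3.3] out -0.7 19.52
4 0.2285 [-0.2  0.4  3.5] out 0.2 19.84
5 0.2283 [0.6 0.6 3.6] out -0.5 20.16
6 0.2283 [0.7 0.2 3.2] out -0.7 20.48
7 0.2283 [ 0.1 -0.2  3.2] out -0.1 20.79
8 0.2283 [ 0.6 -0.1  3.3] out -0.6 21.11
```

Run:
```python
from h import *
f0=np.array([.15,.67,-.16])
for k in range(9,19,1):
    ctrl.movel(at(0,.079+k*.001,.2281),max_speed=.03)
    f=force()-f0; s=get_state(); print(k,s["tcp_pos"][2].round(4),f.round(1),"in-force",(f[:2]@ex[:2]).round(1),round(s["time"],2))
    if f[2]>5.2 or np.hypot(*f[:2])>4.5: break
im,d=vision.grab_frame("scene"); W=cloud("scene",d); np.save("pics/s3.npy",d); cv2.imwrite("pics/s3.png",im)
print(proj("scene",at(0,.0,.28,.254)),proj("scene",at(.05,.0,.28,.254)))
cv2.imwrite("pics/d.png",cv2.resize(im[165:250,290:410],None,fx=6,fy=6,interpolation=cv2.INTER_CUBIC))
```

```text
9 0.2281 [0.3 0.5 2.9] in-force 0.2 21.43
10 0.2281 [0.6 0.5 3.3] in-force 0.6 21.74
11 0.2281 [ 0.1 -0.1  2.9] in-force 0.1 22.06
12 0.2281 [ 0.2 -0.2  2.9] in-force 0.2 22.38
13 0.2281 [ 0.4 -0.1  3.3] in-force 0.4 22.69
14 0.2281 [0.1 0.  2.6] in-force 0.1 23.01
15 0.2281 [0.7 0.1 2.5] in-force 0.7 23.32
16 0.2281 [-0.2 -0.   2.4] in-force -0.2 23.64
17 0.2281 [ 0.5 -0.3  2.8] in-force 0.6 23.96
18 0.2281 [ 0.4 -0.6  2.4] in-force 0.5 24.27
[[355.88617878 210.73324686]] [[351.05511474 211.57026884]]
```

View pics/d.png

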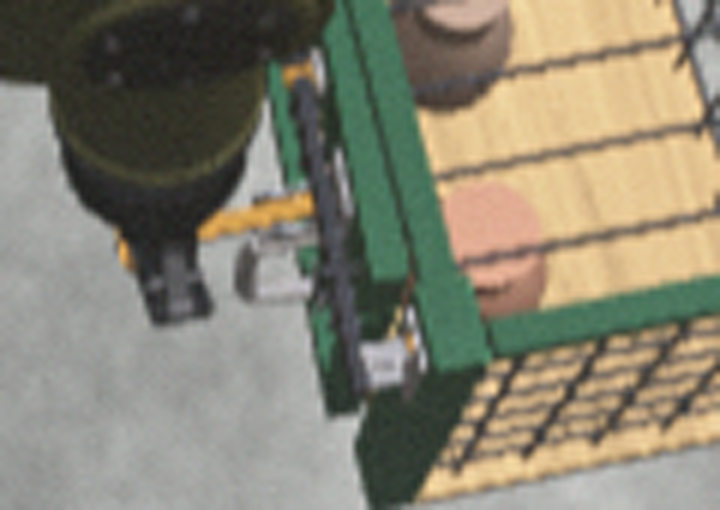

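The bar (355,385) now stands in front of the keeper (385,365) and the gate edge (335,410) has come out: latched free. Continue along the arc, lever still held.

Run:
```python
from h import *
f0=np.array([.15,.67,-.16])
for phi in np.r_[.06,.1,.14,.18,.22]:
    ctrl.movel(at(phi,.086,.2281),quat(phi,1),max_speed=.04)
    f=force()-f0; s=get_state(); print(phi,s["tcp_pos"][2].round(4),f.round(1),round(s["time"],2))
    if f[2]>8 or np.hypot(*f[:2])>6: break
im,d=vision.grab_frame("top"); cv2.imwrite("pics/t4.png",im)
im,d=vision.grab_frame("scene"); cv2.imwrite("pics/e.png",cv2.resize(im[165:250,290:410],None,fx=6,fy=6,interpolation=cv2.INTER_CUBIC))
```

```text
0.06 0.228 [-1.  -0.4  2.6] 24.68
0.1 0.2281 [-0.8 -1.6  2.5] 25.12
0.14 0.2281 [-1.3 -1.5  2. ] 25.55
0.18 0.2281 [-1.5 -1.9  2.6] 25.98
0.22 0.2281 [-1.5 -1.5  2.4] 26.42
```

View pics/e.png

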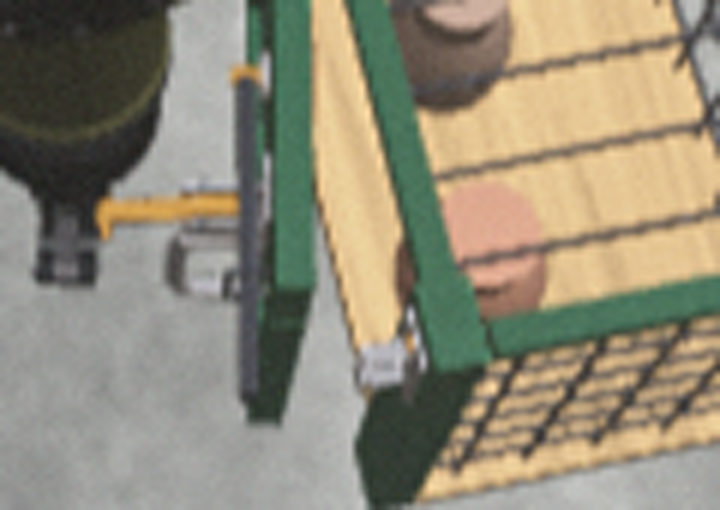

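Run:
```python
from h import *
f=lambda X:((proj("scene",X)-[290,165])*6).round()
for p in (0,.05,.1,.15,.2,.25,.3): print(p,"edge back",f(at(p,-.018,.28,.254)),"front",f(at(p,0,.28,.254)),"pad",f(at(p,.083,.228)),"lip",f(at(p,.096,.232)))
print("tip",f(get_state()["tcp_pos"]))
```

```text
0 edge back [[436. 266.]] front [[395. 274.]] pad [[179. 237.]] lip [[151. 240.]]
0.05 edge back [[408. 273.]] front [[366. 279.]] pad [[155. 232.]] lip [[127. 234.]]
0.1 edge back [[379. 279.]] front [[337. 283.]] pad [[132. 226.]] lip [[103. 226.]]
0.15 edge back [[349. 283.]] front [[308. 285.]] pad [[109. 219.]] lip [[ 80. 218.]]
0.2 edge back [[320. 286.]] front [[278. 286.]] pad [[ 86. 211.]] lip [[ 57. 208.]]
0.25 edge back [[290. 287.]] front [[248. 285.]] pad [[ 64. 202.]] lip [[ 35. 198.]]
0.3 edge back [[261. 287.]] front [[219. 283.]] pad [[ 43. 192.]] lip [[ 14. 186.]]
tip [[ 71. 208.]]
```

Gate angle is about 0.21 rad with the tip still inside the pad's lip. Continue swinging.

Run:
```python
from h import *
f0=np.array([.15,.67,-.16])
for phi in np.arange(.3,1.59,.08):
    ctrl.movel(at(phi,.087,.2281),quat(phi,1),max_speed=.045)
    s=get_state(); f=s["contact_force"]-f0; print(phi.round(2),f.round(1),round(s["time"],2))
    if f[2]>9 or np.hypot(*f[:2])>7: break
im,d=vision.grab_frame("scene"); cv2.imwrite("pics/s5.png",im);np.save("pics/s5.npy",d)
cv2.imwrite("pics/f.png",cv2.resize(im[60:260,200:450],None,fx=3,fy=3,interpolation=cv2.INTER_CUBIC))
f=lambda X:((proj("scene",X)-[200,60])*3).round()
for p in (1.2,1.3,1.4,1.5,1.6): print(p,f(at(p,0,.28,.254)),f(at(p,-.018,.28,.254)))
```

```text
0.3 [-0.5 -0.6  1. ] 27.08
0.38 [ 0.  -1.1  2.5] 27.62
0.46 [1.1 0.6 2.6] 28.17
0.54 [0.3 0.  2.3] 28.71
0.62 [1.2 0.  3. ] 29.25
0.7 [ 0.7 -0.1  3.2] 29.79
0.78 [ 0.2 -0.5  2.2] 30.33
0.86 [ 1.  -0.7  2.1] 30.88
0.94 [ 0.7 -0.3  1.6] 31.42
1.02 [-0.  -0.4  2.2] 31.96
1.1 [ 0.8 -0.5  2.9] 32.5
1.18 [ 0.7 -0.3  2.3] 33.04
1.26 [ 0.8 -0.9  2. ] 33.58
1.34 [ 1.7 -0.2  2.8] 34.12
1.42 [ 1.8 -1.   2.5] 34.67
1.5 [ 0.1 -1.1  2.1] 35.21
1.58 [ 1.4 -1.4  2.3] 35.75
1.2 [[165. 332.]] [[175. 348.]]
1.3 [[151. 309.]] [[160. 326.]]
1.4 [[141. 285.]] [[147. 302.]]
1.5 [[133. 261.]] [[138. 278.]]
1.6 [[128. 236.]] [[131. 254.]]
```

View pics/f.png

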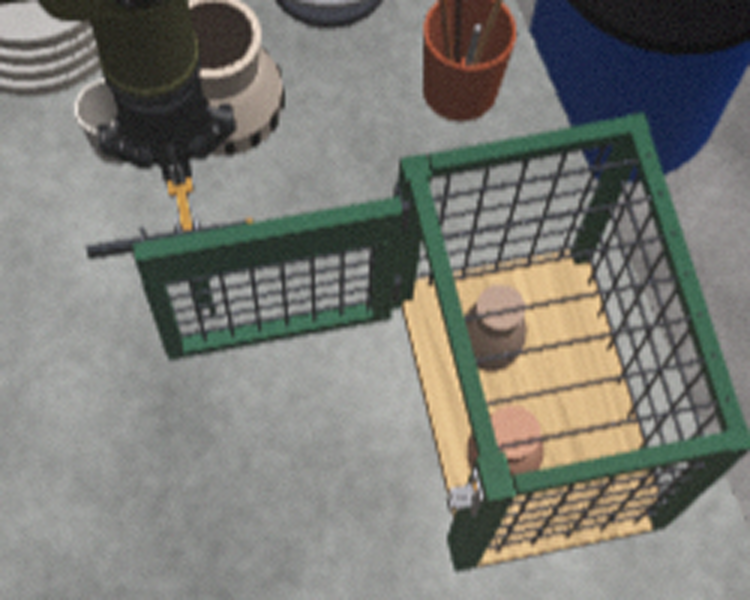

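Gate corner at (134,243) matches about 1.57 rad — square to the cage. Let the lever up slowly and withdraw.

Run:
```python
from h import *
q=quat(1.58,1)
ctrl.movel(at(1.58,.081,.231),q,max_speed=.03)
ctrl.movel(at(1.58,.079,.275),max_speed=.05)
ctrl.movel(at(1.58,.079,.36),max_speed=.12)
p=get_state()["tcp_pos"]; ctrl.movep([.3,.42,.40],q); ctrl.pause(.5)
im,d=vision.grab_frame("scene"); print(get_state()["time"])
cv2.imwrite("pics/g.png",im[0:340,60:480])
```

```text
39.5417
```

View pics/g.png

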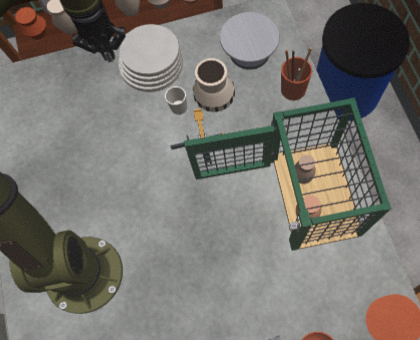

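The gate stands square to the cage at about (190,140) to (275,130). The lever is free and up at (198,116), the pots and tools are in place, and the arm is clear.

```bash
python3 -c "
from station import ticket
print(ticket.close_job())"
```

```text
the job is handed in; nothing more can be done
None
```

The latch was lifted and drawn clear of the catch, the gate stands open about 90° (1.57 rad) with the lever released, the pots and tools were not touched, and the job was handed in at about 40 s.

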